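# Clamp the wooden former with the loose crank

## Robot

A 7-joint arm with a two-finger parallel gripper is mounted at the origin on a cart in front of the work surface, level with it; the furniture and walls round the work are solid. World frame = base frame: x ahead of the robot, y to its left, z up, the work surface at z = 0. Lengths are in mm, angles in rad, forces in N, time in s.
With the tool pointing down it reaches from about 400 to 875 mm from the base axis. Payload 4.4 kg.
Tool frame: the origin (TCP) lies between the finger pads; the fingertips stand 22 mm ahead of it and the grasp point (between the pads) lies 3 mm ahead of it; z points along the fingers, y is the line along which they close (so a half turn about z gives the same grasp; the last joint's range is limited). The gripper opens to 85 mm and grips with 20 to 120 N. Pads are 22 mm wide; open, the fingers measure 114 mm over their backs; the gripper's body (76 mm by 85 mm) begins 54 mm behind the grasp point. The pads swing forward as they close: fully open they stand 13 mm farther back than shut.
Start: joints at [1.099, 0.628, 0.038, 1.517, -0.027, 0.996, -0.02], TCP at [256.617, -597.214, 253.313] pointing down, gripper open.
Joint ranges: [-3.06, 3.06], [-0.37, 2.12], [-1.25, 1.32], [0.18, 2.47], [-1.1, 4.24], [0.23, 1.98], [-2.94, 2.94]. Speed limits (rad/s): [2.57, 2.57, 3.14, 3.14, 3.14, 3.14, 3.14].

## Interface

Orientations are given as [roll, pitch, yaw] about the fixed x, y, z axes, in that order (R = Rz(yaw) Ry(pitch) Rx(roll)).
In Python, from cell import ctrl gives the robot as it stands.
- The arm moves only by the tool step_arm, never from a script. Its argument "plan" is a list of rows, each an object of numbers: "dx", "dy", "dz": the shift along the tool's x, y, z scaled (see below); "ax", "ay", "az": the turn, a rotation vector about the tool's x, y, z scaled (see below); "gripper": the opening, from 0 (shut) to 1 (fully open). A call has 1 to 20 rows; each row shifts and turns the commanded pose from where the row before left it, along the tool's axes as they then stand; what a row does not reach is not made up. The controller multiplies each number of a shift by 0.3 m and each number of a turn by 90 degrees. A row lasts 1/8 s, in which the tool goes at most 62.5 mm and 10.7 degrees, less where a joint would pass 70% of its speed; a pose out of reach is approached as far as the arm can. A call with a number of a shift or a turn outside -1 to 1 is refused whole. A call with a gripper value outside its range is refused whole. The fingers move at their own pace and stop on an object; the grip force is fixed at half the most. Time passes only in rows, so rows that do not move let the fingers close. It gives the time, the measured TCP pose, the force, the opening and the grip force at its end, in the units of the state.
- ctrl.read_state(): the state, without advancing time (a new reading comes with each control period).
- ctrl.get_image(name): name is "scene" or "top" or "wrist"; returns a dict with "color" (420x560x3 uint8, red, green, blue), "range_z" (420x560 float32, mm along the optical axis (not along the pixel's ray), 0 where there is no reading), "fx", "fy", "cx", "cy" (pixels), "k1" (the pictures are not rectified: a ray, as slopes to the right and down, at radius r is drawn at 1 + k1 r^2 times it, then the intrinsics apply), "T" (4x4, takes a point from camera to world coordinates); the wrist camera has in their place "T_tool_cam" (4x4, takes a point from camera to tool coordinates, whose origin is the TCP and whose axes are the flange's). Camera axes: x right, y down, z forward; pixel columns grow to the right and rows downward; lengths in mm; the calibration is good to about 2 mm. A picture is of the moment at which its call begins: read the wrist's pose just before it.
- ctrl.finish_job(): hands the job in; it is judged then, once.
The state is a dict: "clock": time; "qpos": joint angles; "qd": joint speeds; "tau": joint torques, N m; "eef_pos": TCP position; "tool_rot": TCP orientation; "force": force on the tool from outside, world axes, zero at the start; "torque": the same for the moment, N m; "width": finger opening in mm; "gripper_force": force on a finger pad.
Only numpy, scipy, OpenCV 4.12 (cv2) and the standard library are available. Lean on these libraries where they do the work, as an engineer would, in place of code of your own. Each camera call takes 0.05 s, during which the arm holds its last target. There are 200 camera calls.

## Task

Two crank-operated vises stand on the bench; a turned wooden former stands between the jaws of one of them and a soft pewter cup between the jaws of the other. Push the loose crank fully home over the hidden hex spigot of the vise that holds the wooden former, and wind it clockwise until the jaws grip the former firmly; then let go, leaving the crank on that spigot. Keep the other vise and its cup as they are, and do not disturb the wax block, felt block and tape roll near by.

Things in the scene. Friction and masses are not known exactly. Their poses are not given: they have to be found in the camera images.
- collar_l (a point): Left blue vise (greater y): centre of the rim of the round collar on its gear head. z is the spindle axis, pointing out of the collar, leaning 30 degrees from vertical away from the jaws (towards the operator); x points up the slope towards the jaws. Collar 86 mm outside, 59.5 mm inside, mouth flared to 72 mm, 35 mm deep; rim centre 114 mm above the bench.
- collar_r (a point): The same on the identical right vise (smaller y).
- seat_l (a point): Left vise: centre of the collar's floor, 35 mm below the rim; axes as collar_l. Here the hub's underside rests when home. On it stands a blackened, oiled hex spigot, 38 mm across flats, 25 mm high, at an unknown angle, hidden in the dark recess behind its 6 mm tapered tip. The spindle is stiff (0.4 N m) and stays where left. Clockwise, looking into the collar, closes the jaws, 10 mm per radian.
- seat_r (a point): The same on the right vise.
- bed_l (a point): Left vise: middle of the bed between the jaws, on its surface, 30 mm above the bench; x points from gear head to fixed jaw, y left, z up. The vise is bolted down, 225 mm long, 104 mm wide (150 mm over its lugs), jaws up to 66 mm above the bench.
- bed_r (a point): The same on the right vise.
- jaw_l: Left vise's moving jaw, 98 mm wide, 34 mm high, between gear head and workpiece; origin at the foot of its steel face. With the former gripped, this point stands 9 mm short of bed_l. It moves along the vise's x towards the fixed jaw when the spindle turns clockwise. It cannot be pushed by hand.
- jaw_r: The same on the right vise.
- crank_boss (a point): Centre of the square boss on top of the loose crank's hub, 30 x 30 mm, 42 mm high (58 to 99 mm above the hub's underside), flats facing x and y. z points up along the hub's axis, x along the arm to the knob. Below it a flange of 62 mm diameter. The crank starts standing on its hub; about 0.5 kg.
- crank_knob (a point): Middle of the crank's red knob: a sleeve spinning freely on its pin, 28 mm in diameter, 50 mm high, parallel to the hub's axis and 75 mm from it, 85 mm above the hub's underside. The arm's top lies 27 mm below this point. Axes as crank_boss.
- crank_nose (a point): Centre of the underside of the crank's hub (57 mm in diameter), 78 mm below crank_boss; axes as there. In it a hexagonal socket, 41 mm across flats, 33 mm deep, two flats square to x. It slips over the spigot only when turned to within about 8 degrees of the spigot's angle, which repeats every 60 degrees.
- former: Turned wooden former, brown, stepped, 57 mm in diameter, 48 mm high, loose on the bed of either vise; origin at the centre of its underside.
- cup: Open pewter cup, pale grey, 63 mm in diameter, 50 mm high, soft, loose on the bed of the other vise; origin at the centre of its underside.
- wax: Brown block of polishing wax, 44 x 66 x 24 mm, bystander; origin at the centre of its underside.
- felt: Dark felt polishing block, 78 x 84 x 20 mm, bystander; origin at the centre of its underside.
- tape: Roll of tape, 100 mm in diameter, 25 mm high, bystander; origin at the centre of its underside.
- crank: The loose crank itself; origin and axes as crank_nose.
Things that resemble listed ones, but are neither listed nor needed, are in the scene too. What is shaped like the former but red or turquoise is not meant.

How it is judged (in metres and radians):
On the way:
1. the crank is fully home on the spigot of the vise that holds the wooden former (((horizontal distance between former and bed_l below 0.06 m and distance between crank_nose and seat_l below 0.008 m) or (horizontal distance between former and bed_r below 0.06 m and distance between crank_nose and seat_r below 0.008 m))), for 0.2 s.
At the end, for the whole second after the job is handed in: The former stands upright (within 9 degrees) in its vise, gripped by the moving jaw with more than 8 N, and the crank sits home on that vise's spigot (hub's underside within 10 mm of the collar floor); the cup stands upright in the other vise; all at rest (((horizontal distance between former and bed_l below 0.06 m and distance between crank_nose and seat_l below 0.01 m and contact force between jaw_l and former above 8 N and angle between each of former, cup's own z axis and vertical below 0.15 rad and linear speed of former below 0.02 m/s and linear speed of crank below 0.05 m/s) or (horizontal distance between former and bed_r below 0.06 m and distance between crank_nose and seat_r below 0.01 m and contact force between jaw_r and former above 8 N and angle between each of former, cup's own z axis and vertical below 0.15 rad and linear speed of former below 0.02 m/s and linear speed of crank below 0.05 m/s))); the robot touches nothing.
It fails at once if the pewter cup was squeezed by a jaw or displaced by more than 12 mm (distance of cup from where it was at the start of the episode above 0.012 m or contact force between any of jaw_l, jaw_r and cup above 4 N).
It fails at once if the jaw of the vise with the cup was moved by more than 6 mm ((horizontal distance between cup and bed_l below 0.06 m and distance of jaw_l from where it was at the start of the episode above 0.006 m) or (horizontal distance between cup and bed_r below 0.06 m and distance of jaw_r from where it was at the start of the episode above 0.006 m)).
It fails at once if a bystander was pushed more than 30 mm (distance of any of wax, felt, tape from where it was at the start of the episode above 0.03 m).
It also fails if it takes over 72 s, if anything falls off the work surface, if the arm or the gripper's body presses on something with over 40 N, if the wrist force passes 120 N, or if a joint passes its speed limit or range.

## Working session

There is one attempt and no reset: what is moved stays moved. The work goes in short steps, Python scripts to look and compute and a tool call to move; the robot and the scene stay as the last step left them, time stands still between calls to the robot, and variables do not carry over. Pictures are saved under pics/ and viewed, at most 10 in all, crops included, and the job is handed in when it is done.

Besides the shell and the picture viewer there is one more tool, called after "Request:" as name(argument=value, ...) on one line, values as JSON. step_arm: Moves the arm, as the interface text tells. Shifts and turns lie within -1 to 1; 1 stands for 0.3 m of shift or 90 degrees of turn. Its arguments: {"type":"object","properties":{"plan":{"type":"array"}},"required":["plan"]}

```bash
mkdir -p pics; ls; cat > h.py <<'E'
import numpy as np, cv2
from cell import ctrl
from scipy.spatial.transform import Rotation as R
def und(im,u,v):
    xd=(np.asarray(u,float)-im['cx'])/im['fx'];yd=(np.asarray(v,float)-im['cy'])/im['fy']
    x,y=xd.copy(),yd.copy()
    for _ in range(15):
        s=1+im['k1']*(x*x+y*y);x=xd/s;y=yd/s
    return x,y
def tool():
    s=ctrl.read_state();T=np.eye(4);T[:3,:3]=R.from_euler('xyz',s['tool_rot']).as_matrix();T[:3,3]=s['eef_pos'];return T
def get(name):
    T=tool();im=ctrl.get_image(name)
    if 'T' not in im or im.get('T') is None: im['T']=T@np.array(im['T_tool_cam'])
    im['T']=np.array(im['T']);return im
def cloud(im):
    h,w=im['range_z'].shape;v,u=np.mgrid[:h,:w];x,y=und(im,u,v);z=im['range_z']
    P=np.stack([x*z,y*z,z],-1)@im['T'][:3,:3].T+im['T'][:3,3];P[z<=0]=np.nan;return P
def plane(im,u,v,h):
    x,y=und(im,u,v);d=np.stack([x,y,np.ones_like(x)],-1)@im['T'][:3,:3].T;o=im['T'][:3,3]
    return o+d*((h-o[2])/d[...,2])[...,None]
E
python3 - <<'E'
from h import *
for n in('top','scene'):
    im=get(n);cv2.imwrite(f'pics/{n}0.png',im['color'][:,:,::-1]);np.savez(f'{n}0.npz',**{k:v for k,v in im.items()})
    print(n,np.round(im['T'],2).tolist(),im['fx'],im['k1'])
s=ctrl.read_state();print(s)
E
```

```text
pics
top [[-0.08, -0.97, 0.21, 300.98], [-1.0, 0.08, -0.02, 82.55], [-0.0, -0.21, -0.98, 1482.97], [0.0, 0.0, 0.0, 1.0]] 511.469850623041 -0.013348191037910911
scene [[-0.85, -0.36, 0.39, 127.95], [-0.53, 0.57, -0.63, 834.41], [0.0, -0.74, -0.67, 908.12], [0.0, 0.0, 0.0, 1.0]] 492.7364239365164 -0.155746067394808
{'clock': 0.1, 'qpos': array([ 1.09917312,  0.62926978,  0.03838489,  1.5182604 , -0.02701796,
        0.99628504, -0.01998876]), 'qd': array([ 0.00111714, -0.00259217, -0.0004945 , -0.00119266,  0.00081773,
        0.00173351,  0.0001864 ]), 'tau': array([ 3.00350177e-03, -5.64538801e+01,  1.23015527e+00, -1.93975085e+01,
        1.12025358e-02,  5.47404328e-03, -3.40380336e-05]), 'eef_pos': array([ 256.46491527, -596.70362775,  252.47186774]), 'tool_rot': array([-3.13988548e+00, -3.24593650e-05,  4.05873248e-01]), 'force': array([-0.88248103,  0.25127987,  0.36775253]), 'torque': array([ 0.00704533, -0.01509946,  0.0355468 ]), 'gripper_force': 0.0, 'width': 85.54299025019533}
```

View pics/top0.png

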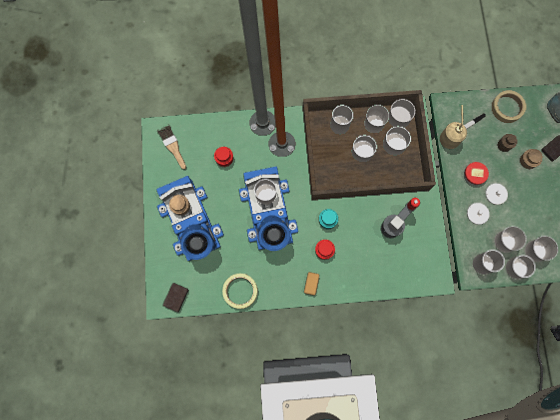

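View pics/scene0.png

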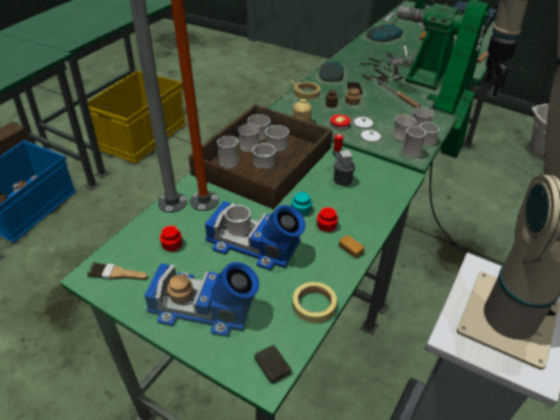

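The top view shows the left vise (collar at about (197,243)) holding the brown former at (179,204). The right vise holds the cup at (265,190). The loose crank stands at about (393,227), with its red knob at (414,203). Two tall posts have feet at (263,122) and (282,145).

```bash
python3 - <<'E'
from h import *
im=dict(np.load('top0.npz'));P=cloud(im)
def show(n,u,v,r=1): print(n,np.round(np.nanmedian(P[v-r:v+r+1,u-r:u+r+1].reshape(-1,3),0),1))
for n,u,v in [('former',179,203),('cup',265,190),('wax',312,284),('tape',228,291),('felt',176,297),('turq',329,217),('red',325,249),('post1',263,127),('post2',282,145),('colL c',197,243),('colR c',273,234),('table',350,260)]: show(n,u,v)
hsv=cv2.cvtColor(im['color'],cv2.COLOR_RGB2HSV)
red=((hsv[...,0]<6)|(hsv[...,0]>174))&(hsv[...,1]>150)&(hsv[...,2]>90)
m=np.zeros_like(red);m[190:215,402:430]=1
p=P[red&m];print('knob n',len(p),np.round(np.nanpercentile(p,[5,50,95],axis=0),1)); q=p[p[:,2]>95];print('knob top',len(q),q.mean(0), (q.max(0)+q.min(0))/2)
c=P[195:245,375:430].reshape(-1,3);c=c[c[:,2]>15]
for lo,hi in[(90,105),(50,75),(15,50),(105,120)]:
    s=c[(c[:,2]>lo)&(c[:,2]<hi)];print(lo,hi,len(s),s.mean(0) if len(s) else '',s.min(0) if len(s) else '',s.max(0) if len(s) else '')
s=c[(c[:,2]>92)];s=s[:,:]
# collars: points z>~85 near
for n,(u,v) in {'L':(197,243),'R':(273,234)}.items():
    a=P[v-25:v+26,u-25:u+26].reshape(-1,3)
    b=a[(a[:,2]>88)];print(n,len(b),b.mean(0),b.min(0),b.max(0))
cv2.imwrite('pics/c1.png',np.vstack([cv2.resize(im['color'][165:270,140:300,::-1],None,fx=3.4,fy=3.4,interpolation=cv2.INTER_CUBIC),cv2.resize(im['color'][185:245,350:510,::-1],None,fx=3.4,fy=3.4,interpolation=cv2.INTER_CUBIC)]))
E
```

```text
former [665.6 347.7  80.7]
cup [694.9 103.5  36.9]
wax [412.7  -8.5  23.7]
tape [414.5 232.9   1.3]
felt [407.9 377.6  20.4]
turq [597.3 -73.7  48.3]
red [505.6 -52.8  47.1]
post1 [898.2  95.   20.6]
post2 [830.6  42.5  33.8]
colL c [541.9 297.1 112.1]
colR c [549.   90.  111.3]
table [ 474.7 -126.9    2.2]
knob n 52 [[ 597.  -318.   106.2]
 [ 605.8 -307.   110.6]
 [ 618.2 -297.6  115.8]]
knob top 52 [ 606.29108363 -307.3740085   110.50397888] [ 606.89556631 -307.48816178  109.92127256]
90 105 134 [ 563.4057825  -260.06437688   98.83959552] [ 538.34499984 -311.75426075   90.2309379 ] [ 615.93458822 -233.00853314  104.84032582]
50 75 354 [ 565.51903389 -262.14748856   59.31311413] [ 525.23742795 -312.82941176   50.24233268] [ 618.06209125 -222.44173388   74.87822027]
15 50 46 [ 545.73636873 -235.10763911   30.77045997] [ 527.08351645 -295.5505613    16.6482571 ] [ 614.187068   -223.70490252   49.99041713]
105 120 75 [ 602.74279853 -302.66984797  110.41497824] [ 542.4283552  -319.72963123  105.02232767] [ 618.6296165  -240.25961488  116.5771706 ]
L 773 [544.59384622 302.10149776 111.18505875] [500.01386629 256.9498032   88.15765479] [591.23302024 344.30007841 139.62692575]
R 757 [550.81627124  89.70826909 111.31499182] [507.24990322  46.4913541   88.08862015] [596.36306739 131.38869063 139.75715165]
```

View pics/c1.png

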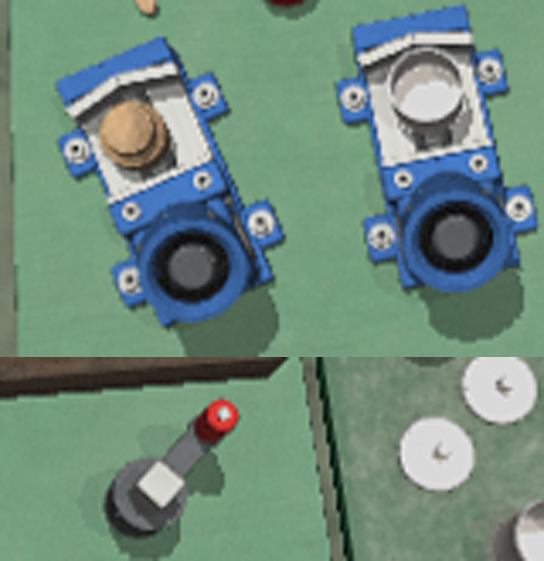

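The crop shows the boss as a pale square at about (397,222) in the full image. The lug bolts of both vises are clear, and the collars are dark inside with a grey spigot tip.

```bash
python3 - <<'E'
from h import *
im=dict(np.load('top0.npz'));P=cloud(im);hsv=cv2.cvtColor(im['color'],cv2.COLOR_RGB2HSV)
m=np.zeros(hsv.shape[:2],np.uint8);m[205:240,380:412]=255
w=((hsv[...,1]<40)&(hsv[...,2]>150)&(m>0)).astype(np.uint8)
n,l,st,ce=cv2.connectedComponentsWithStats(w);i=1+st[1:,4].argmax();print(st[i],ce[i]);b=plane(im,*ce[i],99);print('boss',b)
k=np.array([606.5,-307.4]);d=k-b[:2];print('knob dist',np.hypot(*d),'yaw',np.arctan2(d[1],d[0]))
# vise bolts from crop
B={'L':[(76,150),(205,94),(131,281),(260,222)],'R':[(352,97),(489,69),(380,237),(518,206)]}
for s,pts in B.items():
    p=np.array(pts)/3.4+[140,165];print(s,[np.round(P[int(v+.5),int(u+.5)],1).tolist() for u,v in p])
    W=plane(im,p[:,0],p[:,1],20.)[:,:2];f=W[:2].mean(0)-W[2:].mean(0);g=W[0]-W[1]+W[2]-W[3];print('yaw',np.arctan2(f[1],f[0]),np.arctan2(-g[0],g[1]),W.mean(0))
# rim plane points
for s,c in {'L':(544,302),'R':(550.8,89.7)}.items():
    yaw={'L':.36,'R':.2}[s]
    print()
E
```

```text
[391 216  13  13 103] [396.88349515 221.96116505]
boss [ 557.35912015 -253.67195417   99.        ]
knob dist 72.8115992276457 yaw -0.8299609804102024
L [[665.9, 408.4, 25.9], [706.0, 295.6, 22.8], [547.6, 364.5, 19.8], [591.9, 255.1, 18.6]]
yaw 0.3445846777835001 0.35106303865300914 [628.53309826 330.81826165]
R [[692.9, 166.5, 20.0], [709.5, 46.6, 24.0], [567.0, 151.2, 27.0], [585.1, 33.5, 20.9]]
yaw 0.12166972919556086 0.1342917961756493 [639.97813128  99.83673656]
```

Request:
step_arm(plan=[{"dx":0.137,"dy":-0.065},{"dx":0.137,"dy":-0.065},{"dx":0.137,"dy":-0.065},{"dx":0.137,"dy":-0.065},{"dx":0.137,"dy":-0.065},{"dx":0.137,"dy":-0.065},{"dx":0.137,"dy":-0.065},{"dx":0.137,"dy":-0.065},{"dx":0.137,"dy":-0.065},{"dx":0.137,"dy":-0.065},{"az":-0.1},{"az":-0.1},{"az":-0.1},{"az":-0.1},{"az":-0.1},{"az":-0.1},{"az":-0.1},{"az":-0.1},{"az":-0.1},{"az":-0.1}])

```text
invalid input
```

Request:
step_arm(plan=[{"az":-0.1},{"az":-0.1},{"az":-0.013},{}])

```text
invalid input
```

```bash
python3 - <<'E'
from h import *
s=ctrl.read_state();print(s['clock'],s['qpos'].round(3),s['eef_pos'],s['tool_rot'])
im=get('wrist');print(im['fx'],np.round(im['T_tool_cam'],3).tolist())
np.savez('w1.npz',**im);cv2.imwrite('pics/w1.png',im['color'][:,:,::-1])
E
```

```text
0.1 [ 1.099  0.629  0.038  1.518 -0.027  0.996 -0.02 ] [ 256.46491527 -596.70362775  252.47186774] [-3.13988548e+00 -3.24593650e-05  4.05873248e-01]
294.42490694969564 [[0.002, -0.961, -0.276, 69.064], [1.0, 0.002, -0.001, 0.527], [0.001, -0.276, 0.961, -120.609], [0.0, 0.0, 0.0, 1.0]]
```

View pics/w1.png

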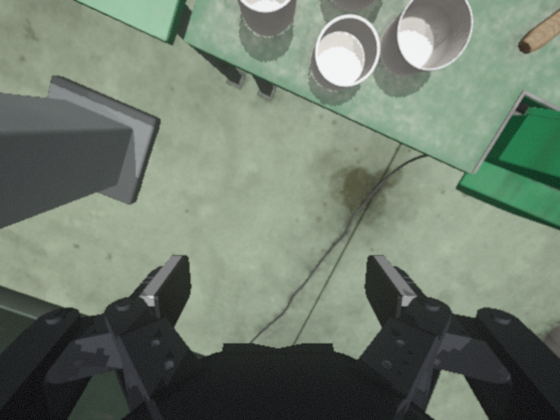

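The moves were refused, probably because every key is required. The picture only shows the start pose, with floor, the right-hand table and the open fingers at the bottom. I'm retrying with full rows.

Request:
step_arm(plan=[{"dx":0.137,"dy":-0.065,"dz":0,"ax":0,"ay":0,"az":0,"gripper":1},{"dx":0.137,"dy":-0.065,"dz":0,"ax":0,"ay":0,"az":0,"gripper":1},{"dx":0.137,"dy":-0.065,"dz":0,"ax":0,"ay":0,"az":0,"gripper":1},{"dx":0.137,"dy":-0.065,"dz":0,"ax":0,"ay":0,"az":0,"gripper":1},{"dx":0.137,"dy":-0.065,"dz":0,"ax":0,"ay":0,"az":0,"gripper":1},{"dx":0.137,"dy":-0.065,"dz":0,"ax":0,"ay":0,"az":0,"gripper":1},{"dx":0.137,"dy":-0.065,"dz":0,"ax":0,"ay":0,"az":0,"gripper":1},{"dx":0.137,"dy":-0.065,"dz":0,"ax":0,"ay":0,"az":0,"gripper":1},{"dx":0.137,"dy":-0.065,"dz":0,"ax":0,"ay":0,"az":0,"gripper":1},{"dx":0.137,"dy":-0.065,"dz":0,"ax":0,"ay":0,"az":0,"gripper":1}])

```text
clock: 1.4
eef_pos: [558.0, -254.6, 253.1]
tool_rot: [-3.141, 0.0, 0.406]
force: [0.6, -0.4, 0.5]
width: 85.5
gripper_force: 0.0
```

Request:
step_arm(plan=[{"dx":0,"dy":0,"dz":0,"ax":0,"ay":0,"az":-0.1,"gripper":1},{"dx":0,"dy":0,"dz":0,"ax":0,"ay":0,"az":-0.1,"gripper":1},{"dx":0,"dy":0,"dz":0,"ax":0,"ay":0,"az":-0.1,"gripper":1},{"dx":0,"dy":0,"dz":0,"ax":0,"ay":0,"az":-0.1,"gripper":1},{"dx":0,"dy":0,"dz":0,"ax":0,"ay":0,"az":-0.1,"gripper":1},{"dx":0,"dy":0,"dz":0,"ax":0,"ay":0,"az":-0.1,"gripper":1},{"dx":0,"dy":0,"dz":0,"ax":0,"ay":0,"az":-0.1,"gripper":1},{"dx":0,"dy":0,"dz":0,"ax":0,"ay":0,"az":-0.1,"gripper":1},{"dx":0,"dy":0,"dz":0,"ax":0,"ay":0,"az":-0.1,"gripper":1},{"dx":0,"dy":0,"dz":0,"ax":0,"ay":0,"az":-0.1,"gripper":1},{"dx":0,"dy":0,"dz":0,"ax":0,"ay":0,"az":-0.1,"gripper":1},{"dx":0,"dy":0,"dz":0,"ax":0,"ay":0,"az":-0.1,"gripper":1},{"dx":0,"dy":0,"dz":0,"ax":0,"ay":0,"az":-0.013,"gripper":1},{"dx":0,"dy":0,"dz":0,"ax":0,"ay":0,"az":0,"gripper":1}])

```text
clock: 3.15
eef_pos: [557.1, -255.9, 253.1]
tool_rot: [-3.141, -0.0, 2.309]
force: [0.5, -0.4, -0.3]
width: 85.3
gripper_force: 0.0
```

```bash
python3 - <<'E'
from h import *
s=ctrl.read_state();print(s['clock'],s['qpos'].round(3),s['eef_pos'],s['tool_rot'])
im=get('wrist')
np.savez('w1.npz',**im);cv2.imwrite('pics/w2.png',im['color'][:,:,::-1])
E
```

```text
3.15 [ 0.683  0.613 -0.488  1.616  0.328  0.995  0.828] [ 557.08841469 -255.94497349  253.12708412] [-3.14141904e+00 -3.34427673e-04  2.30866610e+00]
```

View pics/w2.png

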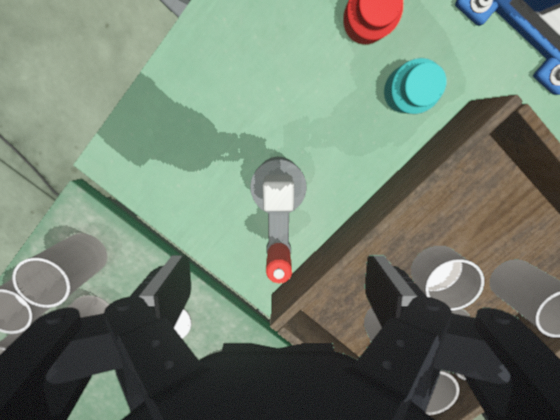

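The wrist view shows the crank upright: boss at about (278,195), knob at (278,265). It is well aligned with the tool x axis.

```bash
python3 - <<'E'
from h import *
im=dict(np.load('w1.npz'));hsv=cv2.cvtColor(im['color'],cv2.COLOR_RGB2HSV)
m=np.zeros(hsv.shape[:2],np.uint8);m[160:225,250:310]=255
w=((hsv[...,1]<40)&(hsv[...,2]>185)&(m>0)).astype(np.uint8)
n,l,st,ce=cv2.connectedComponentsWithStats(w);i=1+st[1:,4].argmax();print(st[i],ce[i])
c,_=cv2.findContours((l==i).astype(np.uint8),0,2);r=cv2.minAreaRect(c[0]);print(r)
b=plane(im,r[0][0],r[0][1],99.)
bp=plane(im,*cv2.boxPoints(r).T,99.);e=np.diff(bp,axis=0);print('edges',np.hypot(e[:,0],e[:,1]),np.arctan2(e[:,1],e[:,0]),bp.mean(0))
P=cloud(im);v=P[l==i];print('cloud',np.nanmedian(v,0))
red=((hsv[...,0]<6)|(hsv[...,0]>174))&(hsv[...,1]>120);red[:230]=0;red[290:]=0;red[:,:255]=0;red[:,300:]=0
k=P[red];k=k[k[:,2]>105];kc=(np.nanmax(k,0)+np.nanmin(k,0))/2;print('knob',kc)
print('boss',b,'yaw',np.arctan2(*(kc-b)[[1,0]]),np.hypot(*(kc-b)[:2]))
T=tool();print('tool delta to boss',T[:3,:3].T@(b-T[:3,3]))
E
```

```text
[264 183  30  28 775] [278.4916129  197.38580645]
((278.5, 196.5), (29.0, 27.0), 0.0)
edges [26.68799243 27.49209413 26.6867569 ] [ 2.29767644  0.73959699 -0.81688408] [ 555.6721723  -254.52494931   99.        ]
cloud [ 556.2680966  -255.13803846   98.84635342]
knob [ 605.79771623 -308.92610291  108.16546713]
boss [ 555.55580464 -254.39688165   99.        ] yaw -0.8262960608370374 74.14637989385096
tool delta to boss [  2.15915133  -0.16521886 154.21263427]
```

Request:
step_arm(plan=[{"dx":0.006,"dy":0,"dz":0.14,"ax":0,"ay":0,"az":0,"gripper":1},{"dx":0,"dy":0,"dz":0.14,"ax":0,"ay":0,"az":0,"gripper":1},{"dx":0,"dy":0,"dz":0.14,"ax":0,"ay":0,"az":0,"gripper":1},{"dx":0,"dy":0,"dz":0.1,"ax":0,"ay":0,"az":0,"gripper":1},{"dx":0,"dy":0,"dz":0.043,"ax":0,"ay":0,"az":0,"gripper":1},{"dx":0,"dy":0,"dz":0,"ax":0,"ay":0,"az":0,"gripper":1},{"dx":0,"dy":0,"dz":0,"ax":0,"ay":0,"az":0,"gripper":0},{"dx":0,"dy":0,"dz":0,"ax":0,"ay":0,"az":0,"gripper":0},{"dx":0,"dy":0,"dz":0,"ax":0,"ay":0,"az":0,"gripper":0},{"dx":0,"dy":0,"dz":0,"ax":0,"ay":0,"az":0,"gripper":0},{"dx":0,"dy":0,"dz":0,"ax":0,"ay":0,"az":0,"gripper":0},{"dx":0,"dy":0,"dz":0,"ax":0,"ay":0,"az":0,"gripper":0}])

```text
clock: 4.7
eef_pos: [556.6, -254.7, 85.3]
tool_rot: [3.141, 0.001, 2.311]
force: [0.8, -0.2, 6.0]
width: 29.2
gripper_force: 60.3
```

Request:
step_arm(plan=[{"dx":0,"dy":0,"dz":-0.05,"ax":0,"ay":0,"az":0,"gripper":0},{"dx":0,"dy":0,"dz":-0.13,"ax":0,"ay":0,"az":0,"gripper":0},{"dx":0,"dy":0,"dz":-0.18,"ax":0,"ay":0,"az":0,"gripper":0},{"dx":0,"dy":0,"dz":-0.18,"ax":0,"ay":0,"az":0,"gripper":0},{"dx":0,"dy":0,"dz":-0.18,"ax":0,"ay":0,"az":0,"gripper":0},{"dx":0.05,"dy":0.043,"dz":0,"ax":0,"ay":0,"az":0,"gripper":0},{"dx":0.1,"dy":0.087,"dz":0,"ax":0,"ay":0,"az":0,"gripper":0},{"dx":0.117,"dy":0.101,"dz":0,"ax":0,"ay":0,"az":0,"gripper":0},{"dx":0.117,"dy":0.101,"dz":0,"ax":0,"ay":0,"az":0,"gripper":0},{"dx":0.117,"dy":0.101,"dz":0,"ax":0,"ay":0,"az":0,"gripper":0},{"dx":0.117,"dy":0.101,"dz":0,"ax":0,"ay":0,"az":0,"gripper":0},{"dx":0.117,"dy":0.101,"dz":0,"ax":0,"ay":0,"az":0,"gripper":0},{"dx":0.117,"dy":0.101,"dz":0,"ax":0,"ay":0,"az":0,"gripper":0},{"dx":0.117,"dy":0.101,"dz":0,"ax":0,"ay":0,"az":0,"gripper":0},{"dx":0.117,"dy":0.101,"dz":0,"ax":0,"ay":0,"az":0,"gripper":0},{"dx":0.117,"dy":0.101,"dz":0,"ax":0,"ay":0,"az":0,"gripper":0},{"dx":0.1,"dy":0.087,"dz":0,"ax":0,"ay":0,"az":0,"gripper":0},{"dx":0.1,"dy":0.087,"dz":0,"ax":0,"ay":0,"az":0,"gripper":0},{"dx":0,"dy":0,"dz":0,"ax":0,"ay":0,"az":0,"gripper":0}])

```text
clock: 7.08
eef_pos: [537.0, 306.7, 298.7]
tool_rot: [-3.14, -0.005, 2.319]
force: [-0.2, -0.9, -3.9]
width: 29.3
gripper_force: 60.6
```

Request:
step_arm(plan=[{"dx":0,"dy":0,"dz":0,"ax":0,"ay":0,"az":-0.05,"gripper":0},{"dx":0,"dy":0,"dz":0,"ax":0,"ay":0,"az":-0.1,"gripper":0},{"dx":0,"dy":0,"dz":0,"ax":0,"ay":0,"az":-0.1,"gripper":0},{"dx":0,"dy":0,"dz":0,"ax":0,"ay":0,"az":-0.1,"gripper":0},{"dx":0,"dy":0,"dz":0,"ax":0,"ay":0,"az":-0.1,"gripper":0},{"dx":0,"dy":0,"dz":0,"ax":0,"ay":0,"az":-0.1,"gripper":0},{"dx":0,"dy":0,"dz":0,"ax":0,"ay":0,"az":-0.1,"gripper":0},{"dx":0,"dy":0,"dz":0,"ax":0,"ay":0,"az":-0.1,"gripper":0},{"dx":0,"dy":0,"dz":0,"ax":0,"ay":-0.083,"az":0,"gripper":0},{"dx":0,"dy":0,"dz":0,"ax":0,"ay":-0.083,"az":0,"gripper":0},{"dx":0,"dy":0,"dz":0,"ax":0,"ay":-0.083,"az":0,"gripper":0},{"dx":0,"dy":0,"dz":0,"ax":0,"ay":-0.084,"az":0,"gripper":0},{"dx":0,"dy":0,"dz":0,"ax":0,"ay":0,"az":0,"gripper":0},{"dx":0,"dy":0,"dz":0,"ax":0,"ay":0,"az":0,"gripper":0}])

```text
clock: 8.82
eef_pos: [541.0, 301.9, 300.3]
tool_rot: [-3.141, 0.521, -2.794]
force: [0.6, 1.3, -3.4]
width: 29.4
gripper_force: 60.9
```

```bash
python3 - <<'E'
from h import *
s=ctrl.read_state();print(s['clock'],s['qpos'].round(3),s['eef_pos'],s['tool_rot'],s['width'],s['force'])
T=tool();print(T.round(3).tolist())
im=get('wrist')
np.savez('w3.npz',**im);cv2.imwrite('pics/w3.png',im['color'][:,:,::-1])
E
```

```text
8.825 [-0.172  0.408 -0.621  2.012  1.008  0.481  0.379] [541.00674363 301.88381749 300.31896202] [-3.14133328  0.52123091 -2.79407668] 29.416827743494927 [ 0.59390131  1.31401711 -3.41278712]
[[-0.815, -0.34, 0.468, 541.007], [-0.295, 0.94, 0.169, 301.884], [-0.498, -0.0, -0.867, 300.319], [0.0, 0.0, 0.0, 1.0]]
```

View pics/w3.png

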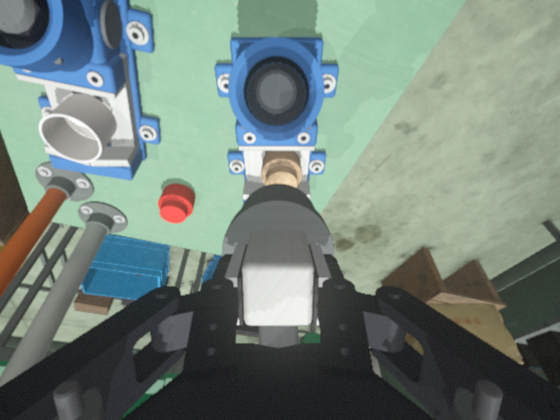

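The wrist view looks into the left collar at (276,88), with the former's top at (282,170). The gripped crank is seen from above, and the jaws' far side is hidden behind it. The picture is sharp enough to measure the rim and stretch the recess contrast.

```bash
python3 - <<'E'
from h import *
im=dict(np.load('w3.npz'));P=cloud(im);T=tool();hsv=cv2.cvtColor(im['color'],cv2.COLOR_RGB2HSV)
C0=np.array([544.6,302.1,114]);zs=-T[:3,2]
Q=(P-C0)@np.c_[-T[:3,0],np.cross(zs,-T[:3,0]),zs]   # collar frame x upslope
blue=(hsv[...,0]>100)&(hsv[...,0]<125)&(hsv[...,1]>120)
r=np.hypot(Q[...,0],Q[...,1])
m=blue&(r<52)&(abs(Q[...,2])<9);p=Q[m];print('rim pts',len(p),p.mean(0),p.std(0))
A=np.c_[p[:,:2],np.ones(len(p))];co=np.linalg.lstsq(A,p[:,2],rcond=None)[0];print('plane tilt',co)
# outer edge circle via contour of near-plane pts
mm=(m*255).astype(np.uint8);cs,_=cv2.findContours(mm,cv2.RETR_CCOMP,cv2.CHAIN_APPROX_NONE);cs=sorted(cs,key=len)[::-1][:2]
for c in cs:
    u,v=c[:,0,0].astype(float),c[:,0,1].astype(float);x,y=und(im,u,v);d=np.stack([x,y,1+0*x],-1)@im['T'][:3,:3].T;o=im['T'][:3,3]
    t=((C0-o)@zs)/(d@zs);X=o+d*t[:,None];q=(X-C0)@np.c_[-T[:3,0],np.cross(zs,-T[:3,0])]
    A=np.c_[2*q,np.ones(len(q))];s=np.linalg.lstsq(A,(q**2).sum(1),rcond=None)[0];rad=np.sqrt(s[2]+s[0]**2+s[1]**2);print(len(c),'centre',s[:2],'r',rad,'res',np.std(np.hypot(*(q-s[:2]).T)-rad))
g=cv2.cvtColor(im['color'],cv2.COLOR_RGB2GRAY)[50:130,236:316]
print(g[40,:])
g=np.clip((g.astype(float)-5)*3,0,255).astype(np.uint8)
cv2.imwrite('pics/w3c.png',cv2.resize(g,None,fx=7,fy=7,interpolation=cv2.INTER_CUBIC))
E
```

```text
rim pts 4191 [-11.68594682  -0.83729746   3.54020658] [25.69495509 25.5921633   2.39570927]
plane tilt [3.83801121e-03 2.01645778e-03 3.58674575e+00]
285 centre [-9.01589499 -0.7304047 ] r 42.79020783988809 res 0.4659504358512954
197 centre [-7.86546294 -0.59614698] r 29.73058182813313 res 0.2922943993239195
[126 119 116 117 116 118 114  92  59  51  56  67  61  58  54  59  61  62
  57  66  80  86  89  93 110 115 116 115 116 113 115 114 115 115 116 114
 113 113 113 114 114 117 117 117 117 118 115 115 114 112 114 113 112 108
 109 108 108  95  88  85  77  62  57  58  57  60  57  57  64  62  50  41
  54  88 109 117 114 112 111 115]
```

View pics/w3c.png

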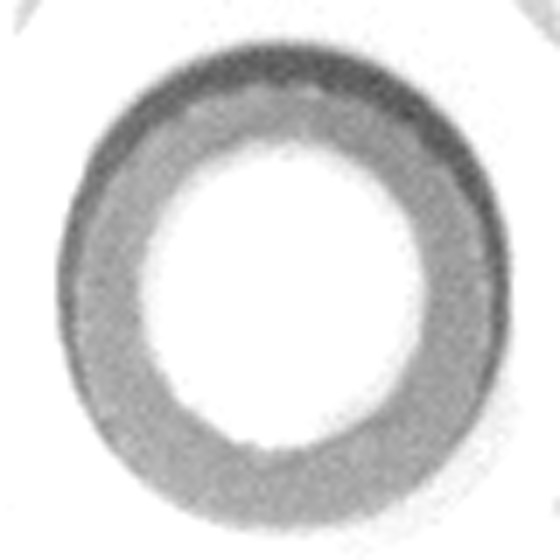

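The stretched crop shows the recess floor as a ring and the spigot tip as a bright, roughly polygonal disc of about 42 px. That is too coarse to read the angle, so I'm going nearer.

Request:
step_arm(plan=[{"dx":0.05,"dy":0,"dz":0.05,"ax":0,"ay":0,"az":0,"gripper":0},{"dx":0.05,"dy":0,"dz":0.05,"ax":0,"ay":0,"az":0,"gripper":0},{"dx":0,"dy":0,"dz":0.06,"ax":0,"ay":0,"az":0,"gripper":0},{"dx":0,"dy":0,"dz":0,"ax":0,"ay":0,"az":0,"gripper":0},{"dx":0,"dy":0,"dz":0,"ax":0,"ay":0,"az":0,"gripper":0}])

```text
clock: 9.5
eef_pos: [539.6, 301.6, 244.3]
tool_rot: [3.14, 0.524, -2.795]
force: [0.4, 0.4, -4.7]
width: 29.3
gripper_force: 60.7
```

```bash
cat > rim.py <<'E'
from h import *
s=ctrl.read_state();print(s['clock'],s['qpos'].round(3),s['eef_pos'])
T=tool();im=get('wrist');im2=[get('wrist')['color'] for _ in range(7)];im['color']=np.mean(im2+[im['color']],0).astype(np.float32)
np.savez('w4.npz',**im,tool=T)
col=np.clip(im['color'],0,255).astype(np.uint8);hsv=cv2.cvtColor(col,cv2.COLOR_RGB2HSV);P=cloud(im)
yaw=.348;zs=np.array([-.5*np.cos(yaw),-.5*np.sin(yaw),np.sqrt(.75)]);xs=np.array([np.cos(yaw)*np.sqrt(.75),np.sin(yaw)*np.sqrt(.75),.5]);ys=np.cross(zs,xs);B=np.c_[xs,ys,zs]
C=np.array([535.4,298.8,114.])
blue=(hsv[...,0]>100)&(hsv[...,0]<125)&(hsv[...,1]>120)
for it in range(3):
    Q=(P-C)@B;r=np.hypot(Q[...,0],Q[...,1]);m=blue&(r<48)&(abs(Q[...,2])<8);p=Q[m]
    A=np.c_[p[:,:2],np.ones(len(p))];co=np.linalg.lstsq(A,p[:,2],rcond=None)[0]
    cs,_=cv2.findContours((m*255).astype(np.uint8),cv2.RETR_CCOMP,cv2.CHAIN_APPROX_NONE);c=max(cs,key=len)
    x,y=und(im,c[:,0,0],c[:,0,1]);d=np.stack([x,y,1+0*x],-1)@im['T'][:3,:3].T;o=im['T'][:3,3]
    X=o+d*(((C-o)@zs)/(d@zs))[:,None];q=(X-C)@B[:,:2]
    f=np.linalg.lstsq(np.c_[2*q,np.ones(len(q))],(q**2).sum(1),rcond=None)[0];rad=np.sqrt(f[2]+f[0]**2+f[1]**2)
    print('plane',co.round(4),'off',f[:2],'r',rad,'res',np.std(np.hypot(*(q-f[:2]).T)-rad))
    C=C+B[:,:2]@f[:2]; C=C+zs*(114-C[2])/zs[2]*1.0
    print('C',C)
print('rim in tool',T[:3,:3].T@(C-T[:3,3]),'axis in tool',T[:3,:3].T@zs)
np.save('C.npy',C)
# rectified top-down view at tip plane (25 above floor => 10 below rim), 10 px/mm
N=560;g=cv2.cvtColor(im['color']/255,cv2.COLOR_RGB2GRAY)
yy,xx=np.mgrid[:N,:N];a=(N/2-yy)/9;b=(N/2-xx)/9
W=C+zs*-10+a[...,None]*xs+b[...,None]*ys
iT=np.linalg.inv(im['T']);c=W@iT[:3,:3].T+iT[:3,3];px,py=c[...,0]/c[...,2],c[...,1]/c[...,2];k=1+im['k1']*(px**2+py**2)
G=cv2.remap(g,(px*k*im['fx']+im['cx']).astype(np.float32),(py*k*im['fy']+im['cy']).astype(np.float32),cv2.INTER_CUBIC)
np.save('G.npy',G);cl=cv2.createCLAHE(4,(4,4)).apply(np.clip(G*400,0,255).astype(np.uint8));cv2.imwrite('pics/w4c.png',cl)
E
python3 rim.py
```

```text
9.5 [-0.297  0.471 -0.461  2.086  1.296  0.372  0.075] [539.59008985 301.57593969 244.28444405]
plane [-0.0029  0.003  -1.3156] off [-0.49813999 -0.63117972] r 41.960574615787145 res 0.4082488216986693
C [535.07452095 298.01050069 114.        ]
plane [-0.0031  0.0028 -1.5887] off [-0.00099118  0.0015832 ] r 41.90842568572656 res 0.4077414468725387
C [535.07290514 298.01159869 114.        ]
plane [-0.0031  0.0028 -1.5892] off [-1.97220377e-06  3.15018909e-06] r 41.90832192199262 res 0.40774043731958143
C [535.07290193 298.01160088 114.        ]
rim in tool [ 69.87350178  -1.94378018 110.09569168] axis in tool [-3.13153803e-05  4.16362816e-04 -9.99999913e-01]
```

View pics/w4c.png

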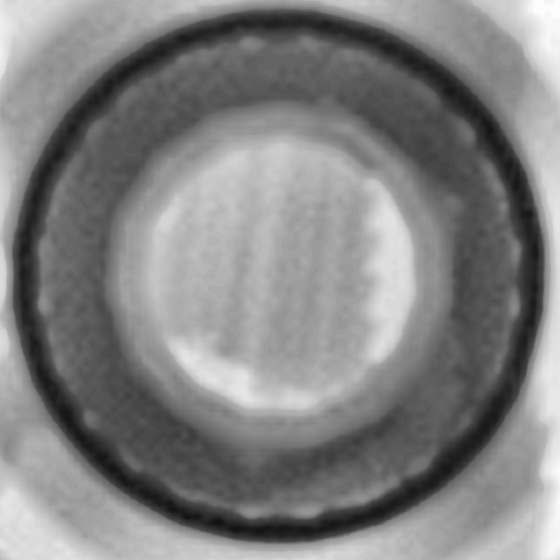

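The rectified view, looking down the spindle, shows the tapered tip as a bright disc of about 14 mm radius with a chamfer ring out to about 19 mm. Slight hex corners show near (450,200) and (255,455). I'm extracting the 6-fold phase numerically.

```bash
python3 - <<'E'
import numpy as np,cv2
G=np.load('G.npy').astype(np.float32)
# centre from ring: bright tip blob centroid
t=cv2.warpPolar(G,(280,720),(280,280),280,cv2.WARP_POLAR_LINEAR)  # refine centre
m=(G>np.percentile(G[200:360,200:360],50)*.75).astype(np.uint8);mm=np.zeros_like(m);cv2.circle(mm,(280,280),215,1,-1);m&=mm
n,l,st,ce=cv2.connectedComponentsWithStats(m);i=l[280,280];print('tip',st[i],ce[i])
cx,cy=map(float,ce[i])
th=np.arange(720)*np.pi/360
for thr in(.4,.5,.6,.7): 
    m2=((G>np.median(G[240:320,240:320])*thr)&(mm>0)).astype(np.uint8);n,l,st,ce=cv2.connectedComponentsWithStats(m2);i=l[280,280];print(thr,ce[i],np.sqrt(st[i,4]/np.pi)/9)
for (cx,cy) in [(cx,cy),(280,275),(276,272)]:
    t=cv2.warpPolar(G,(250,720),(cx,cy),250,cv2.WARP_POLAR_LINEAR)
    print('c',cx,cy)
    for r0,r1 in[(14,16),(16,18),(18,19.5),(19,20.5),(20,21.5),(21,22.5),(22,23.5),(24,26)]:
        p=t[:,int(r0*9):int(r1*9)].mean(1)
        A=np.c_[np.ones(720),*[f(k*th) for k in range(1,10) for f in(np.cos,np.sin)]];c=np.linalg.lstsq(A,p,rcond=None)[0]
        amp=[np.hypot(c[2*k-1],c[2*k])*1000 for k in range(1,10)]
        print(r0,r1,'mean %.3f'%c[0],np.round(amp,1),'phase6 deg(img, cw from right) %.1f'%(np.degrees(np.arctan2(c[12],c[11]))/6%60))
E
```

```text
tip [  115   111   331   327 85177] [280.55001937 274.46195569]
0.4 [280. 280.] 23.886329078649997
0.5 [280. 280.] 23.886329078649997
0.6 [288.38210539 277.1364135 ] 19.850939010338283
0.7 [280.73867435 274.48074752] 18.655262230648965
c 280.5500193714266 274.4619556922643
14 16 mean 0.400 [10.1  7.8 10.3  1.9  4.1  5.8  2.5  0.2  1.5] phase6 deg(img, cw from right) 23.4
16 18 mean 0.341 [3.1 8.2 4.  3.4 2.4 2.  1.2 1.5 0.7] phase6 deg(img, cw from right) 22.6
18 19.5 mean 0.288 [2.4 5.8 2.5 3.5 1.3 1.7 2.6 0.5 2. ] phase6 deg(img, cw from right) 38.4
19 20.5 mean 0.245 [9.  3.  1.8 2.2 3.2 5.7 4.2 2.3 2.2] phase6 deg(img, cw from right) 37.0
20 21.5 mean 0.234 [11.3  4.9  0.2  2.4  4.2  5.5  3.3  1.   1.8] phase6 deg(img, cw from right) 36.9
21 22.5 mean 0.234 [10.6  6.1  2.3  2.7  2.7  2.8  1.4  0.1  0.7] phase6 deg(img, cw from right) 40.2
22 23.5 mean 0.234 [10.3  6.2  3.4  2.7  2.   0.9  0.7  0.6  0.9] phase6 deg(img, cw from right) 47.2
24 26 mean 0.239 [11.4  4.9  4.   2.4  1.6  0.5  0.6  0.4  0.7] phase6 deg(img, cw from right) 6.2
c 280 275
14 16 mean 0.400 [ 9.1  8.  10.2  
[... 876 characters left out ...]
n 0.340 [10.7  8.2  3.7  3.2  2.2  2.2  0.7  1.8  0.7] phase6 deg(img, cw from right) 24.3
18 19.5 mean 0.286 [31.4  5.1  3.7  3.3  0.8  0.5  2.2  0.4  1.7] phase6 deg(img, cw from right) 39.3
19 20.5 mean 0.247 [20.4  4.1  2.4  1.2  2.4  4.7  3.9  1.8  2.2] phase6 deg(img, cw from right) 37.4
20 21.5 mean 0.235 [11.7  5.5  0.8  1.5  3.9  5.9  3.8  0.9  1.9] phase6 deg(img, cw from right) 36.7
21 22.5 mean 0.234 [10.8  6.2  1.8  2.6  3.3  3.6  2.5  0.5  0.9] phase6 deg(img, cw from right) 38.5
22 23.5 mean 0.234 [10.3  6.4  3.2  2.8  2.3  1.2  1.   0.4  0.5] phase6 deg(img, cw from right) 43.5
24 26 mean 0.239 [10.3  5.5  4.1  2.2  1.5  0.6  0.7  0.6  0.7] phase6 deg(img, cw from right) 59.7
```

The corners give a stable 6-fold phase of 37° clockwise from image right. The flat normals are therefore at +23° (mod 60°) from up-slope, counter-clockwise. I'll shift over the collar and turn the crank counter-clockwise by 83° (23+60), which leaves plenty of clockwise range.

Request:
step_arm(plan=[{"dx":0.115,"dy":-0.006,"dz":0,"ax":0,"ay":0,"az":0,"gripper":0},{"dx":0.115,"dy":0,"dz":0,"ax":0,"ay":0,"az":0,"gripper":0},{"dx":0,"dy":0,"dz":0,"ax":0,"ay":0,"az":-0.1,"gripper":0},{"dx":0,"dy":0,"dz":0,"ax":0,"ay":0,"az":-0.1,"gripper":0},{"dx":0,"dy":0,"dz":0,"ax":0,"ay":0,"az":-0.1,"gripper":0},{"dx":0,"dy":0,"dz":0,"ax":0,"ay":0,"az":-0.1,"gripper":0},{"dx":0,"dy":0,"dz":0,"ax":0,"ay":0,"az":-0.1,"gripper":0},{"dx":0,"dy":0,"dz":0,"ax":0,"ay":0,"az":-0.1,"gripper":0},{"dx":0,"dy":0,"dz":0,"ax":0,"ay":0,"az":-0.1,"gripper":0},{"dx":0,"dy":0,"dz":0,"ax":0,"ay":0,"az":-0.1,"gripper":0},{"dx":0,"dy":0,"dz":0,"ax":0,"ay":0,"az":-0.1,"gripper":0},{"dx":0,"dy":0,"dz":0,"ax":0,"ay":0,"az":-0.022,"gripper":0},{"dx":0,"dy":0,"dz":0,"ax":0,"ay":0,"az":0,"gripper":0},{"dx":0,"dy":0,"dz":0,"ax":0,"ay":0,"az":0,"gripper":0}])

```text
clock: 11.65
eef_pos: [484.5, 279.4, 210.1]
tool_rot: [-2.622, 0.062, -1.331]
force: [-0.2, 0.1, -3.8]
width: 29.9
gripper_force: 60.9
```

```bash
cat > chk.py <<'E'
from h import *
s=ctrl.read_state();T=tool();C=np.load('C.npy');yaw=.348
zs=np.array([-.5*np.cos(yaw),-.5*np.sin(yaw),np.sqrt(.75)]);xs=np.array([np.cos(yaw)*np.sqrt(.75),np.sin(yaw)*np.sqrt(.75),.5]);ys=np.cross(zs,xs);B=np.c_[xs,ys,zs]
n=T[:3,3]+T[:3,:3]@[.5,0,85.3]
print('clk',s['clock'],'q',s['qpos'].round(2),'w',round(s['width'],1))
print('nose in collar frame',(B.T@(n-C)).round(1),'angle',np.degrees(np.arctan2(*(B.T@-T[:3,0])[[1,0]])).round(1),'axis tool',(T[:3,:3].T@zs).round(4))
print('F collar',(B.T@s['force']).round(1),'M collar',(B.T@s['torque']).round(2),'want shift tool',(T[:3,:3].T@(C+.3*xs-n)).round(1))
E
python3 chk.py
```

```text
clk 11.65 q [-0.52  0.45 -0.19  2.27  1.84  0.25  0.9 ] w 29.9
nose in collar frame [ 1.3 -0.8 24.9] angle 82.9 axis tool [ 5.e-04  4.e-04 -1.e+00]
F collar [-2.1  0.2 -3.2] M collar [-0.08  1.07  0.03] want shift tool [-0.7  1.1 24.9]
```

Request:
step_arm(plan=[{"dx":-0.002,"dy":0.004,"dz":0.03,"ax":0,"ay":0,"az":0,"gripper":0},{"dx":0,"dy":0,"dz":0.03,"ax":0,"ay":0,"az":0,"gripper":0},{"dx":0,"dy":0,"dz":0.02,"ax":0,"ay":0,"az":0,"gripper":0},{"dx":0,"dy":0,"dz":0.01,"ax":0,"ay":0,"az":0,"gripper":0},{"dx":0,"dy":0,"dz":0.01,"ax":0,"ay":0,"az":0,"gripper":0},{"dx":0,"dy":0,"dz":0,"ax":0,"ay":0,"az":0,"gripper":0}])

```text
clock: 12.4
eef_pos: [497.5, 284.7, 183.4]
tool_rot: [-2.622, 0.061, -1.33]
force: [0.5, 0.0, -4.3]
width: 29.3
gripper_force: 61.0
```

```bash
python3 chk.py
```

```text
clk 12.4 q [-0.46  0.52 -0.28  2.26  1.98  0.32  0.78] w 29.3
nose in collar frame [ 0.1 -0.2 -5.2] angle 83.0 axis tool [ 8.e-04  5.e-04 -1.e+00]
F collar [-1.7 -0.1 -3.9] M collar [-0.01  1.05  0.03] want shift tool [-0.3 -0.2 -5.2]
```

Request:
step_arm(plan=[{"dx":0,"dy":0,"dz":0.01,"ax":0,"ay":0,"az":0,"gripper":0},{"dx":0,"dy":0,"dz":0.01,"ax":0,"ay":0,"az":0,"gripper":0},{"dx":0,"dy":0,"dz":0.01,"ax":0,"ay":0,"az":0,"gripper":0},{"dx":0,"dy":0,"dz":0,"ax":0,"ay":0,"az":0,"gripper":0}])

```text
clock: 12.9
eef_pos: [501.9, 286.3, 175.5]
tool_rot: [-2.622, 0.061, -1.33]
force: [-0.0, 0.4, -3.9]
width: 29.4
gripper_force: 60.9
```

```bash
python3 chk.py
```

```text
clk 12.9 q [-0.44  0.54 -0.29  2.25  2.01  0.34  0.76] w 29.4
nose in collar frame [  0.2  -0.2 -14.4] angle 83.0 axis tool [ 7.e-04  5.e-04 -1.e+00]
F collar [-1.9  0.4 -3.5] M collar [ 0.02  0.9  -0.02] want shift tool [ -0.2  -0.1 -14.4]
```

No contact so far. Going further down in small steps.

Request:
step_arm(plan=[{"dx":0,"dy":0,"dz":0.01,"ax":0,"ay":0,"az":0,"gripper":0},{"dx":0,"dy":0,"dz":0.01,"ax":0,"ay":0,"az":0,"gripper":0},{"dx":0,"dy":0,"dz":0,"ax":0,"ay":0,"az":0,"gripper":0}])

```text
clock: 13.28
eef_pos: [504.7, 287.4, 170.3]
tool_rot: [-2.622, 0.061, -1.33]
force: [-0.3, 0.8, -4.3]
width: 29.5
gripper_force: 60.8
```

```bash
python3 chk.py
```

```text
clk 13.275 q [-0.43  0.56 -0.31  2.25  2.03  0.35  0.74] w 29.5
nose in collar frame [  0.2  -0.2 -20.4] angle 83.0 axis tool [ 7.e-04  4.e-04 -1.e+00]
F collar [-2.2  0.9 -3.7] M collar [0.02 0.88 0.05] want shift tool [ -0.2  -0.1 -20.4]
```

Request:
step_arm(plan=[{"dx":0,"dy":0,"dz":0.01,"ax":0,"ay":0,"az":0,"gripper":0},{"dx":0,"dy":0,"dz":0,"ax":0,"ay":0,"az":0,"gripper":0}])

```text
clock: 13.52
eef_pos: [506.1, 287.9, 167.8]
tool_rot: [-2.622, 0.061, -1.33]
force: [1.1, 0.7, -3.7]
width: 29.2
gripper_force: 60.9
```

```bash
python3 chk.py
```

```text
clk 13.525 q [-0.43  0.57 -0.31  2.24  2.03  0.35  0.74] w 29.2
nose in collar frame [  0.2  -0.2 -23.4] angle 83.0 axis tool [ 7.e-04  4.e-04 -1.e+00]
F collar [-0.8  0.3 -3.9] M collar [0.02 0.86 0.  ] want shift tool [ -0.2  -0.1 -23.4]
```

Request:
step_arm(plan=[{"dx":0,"dy":0,"dz":0.01,"ax":0,"ay":0,"az":0,"gripper":0},{"dx":0,"dy":0,"dz":0.01,"ax":0,"ay":0,"az":0,"gripper":0},{"dx":0,"dy":0,"dz":0.01,"ax":0,"ay":0,"az":0,"gripper":0},{"dx":0,"dy":0,"dz":0.005,"ax":0,"ay":0,"az":0,"gripper":0},{"dx":0,"dy":0,"dz":0,"ax":0,"ay":0,"az":0,"gripper":0}])

```text
clock: 14.15
eef_pos: [511.0, 289.6, 158.7]
tool_rot: [-2.622, 0.061, -1.33]
force: [0.7, 0.2, -4.0]
width: 29.4
gripper_force: 60.9
```

```bash
python3 chk.py
```

```text
clk 14.15 q [-0.42  0.59 -0.33  2.24  2.06  0.37  0.72] w 29.4
nose in collar frame [  0.2  -0.2 -33.8] angle 83.0 axis tool [ 7.e-04  4.e-04 -1.e+00]
F collar [-1.4 -0.  -3.8] M collar [0.02 0.91 0.04] want shift tool [ -0.2  -0.1 -33.8]
```

Request:
step_arm(plan=[{"dx":0,"dy":0,"dz":0.004,"ax":0,"ay":0,"az":0,"gripper":0},{"dx":0,"dy":0,"dz":0.003,"ax":0,"ay":0,"az":0,"gripper":0},{"dx":0,"dy":0,"dz":0,"ax":0,"ay":0,"az":0,"gripper":0}])

```text
clock: 14.52
eef_pos: [511.7, 289.9, 157.3]
tool_rot: [-2.621, 0.061, -1.329]
force: [-2.2, -1.5, 0.9]
width: 29.2
gripper_force: 61.5
```

```bash
python3 chk.py
```

```text
clk 14.525 q [-0.41  0.6  -0.33  2.24  2.07  0.37  0.71] w 29.2
nose in collar frame [  0.1  -0.2 -35.5] angle 83.0 axis tool [ 6.e-04  1.e-04 -1.e+00]
F collar [-1.8 -0.7  2.1] M collar [-0.03  0.86 -0.02] want shift tool [ -0.2  -0.1 -35.5]
```

The crank is home, with floor contact at 35.5 mm depth. Winding clockwise now.

Request:
step_arm(plan=[{"dx":0,"dy":0,"dz":0,"ax":0,"ay":0,"az":0.05,"gripper":0},{"dx":0,"dy":0,"dz":0,"ax":0,"ay":0,"az":0.08,"gripper":0},{"dx":0,"dy":0,"dz":0,"ax":0,"ay":0,"az":0.08,"gripper":0},{"dx":0,"dy":0,"dz":0,"ax":0,"ay":0,"az":0.08,"gripper":0},{"dx":0,"dy":0,"dz":0,"ax":0,"ay":0,"az":0.08,"gripper":0},{"dx":0,"dy":0,"dz":0,"ax":0,"ay":0,"az":0.08,"gripper":0},{"dx":0,"dy":0,"dz":0,"ax":0,"ay":0,"az":0.05,"gripper":0},{"dx":0,"dy":0,"dz":0,"ax":0,"ay":0,"az":0,"gripper":0}])

```text
clock: 15.52
eef_pos: [512.8, 290.2, 157.9]
tool_rot: [-2.798, 0.406, -2.059]
force: [-0.3, 0.2, 3.3]
width: 29.1
gripper_force: 61.8
```

```bash
python3 chk.py
```

```text
clk 15.525 q [-0.27  0.63 -0.54  2.23  1.95  0.49  0.08] w 29.1
nose in collar frame [  1.3  -0.1 -35.5] angle 38.0 axis tool [-0.001  -0.0021 -1.    ]
F collar [1.5 0.3 3. ] M collar [-0.04  0.23  0.06] want shift tool [  0.7   0.7 -35.5]
```

Request:
step_arm(plan=[{"dx":0,"dy":0,"dz":0,"ax":0,"ay":0,"az":0.08,"gripper":0},{"dx":0,"dy":0,"dz":0,"ax":0,"ay":0,"az":0.08,"gripper":0},{"dx":0,"dy":0,"dz":0,"ax":0,"ay":0,"az":0.08,"gripper":0},{"dx":0,"dy":0,"dz":0,"ax":0,"ay":0,"az":0.08,"gripper":0},{"dx":0,"dy":0,"dz":0,"ax":0,"ay":0,"az":0.08,"gripper":0},{"dx":0,"dy":0,"dz":0,"ax":0,"ay":0,"az":0.08,"gripper":0}])

```text
clock: 16.27
eef_pos: [513.0, 290.0, 158.0]
tool_rot: [3.09, 0.524, -2.901]
force: [0.4, 0.0, 3.7]
width: 29.2
gripper_force: 61.9
```

```bash
python3 chk.py; python3 - <<'E'
from h import *
a=np.load('scene0.npz')['color'];b=get('scene')['color']
cv2.imwrite('pics/s2.png',np.hstack([cv2.resize(x[240:345,120:280,::-1],(400,262)) for x in(a,b)]))
E
```

```text
clk 16.275 q [-0.16  0.67 -0.71  2.23  1.88  0.6  -0.59] w 29.2
nose in collar frame [  1.3  -0.1 -35.5] angle -5.3 axis tool [-0.0026 -0.0017 -1.    ]
F collar [ 2.2 -0.1  3. ] M collar [-0.25  0.25  0.44] want shift tool [  0.9  -0.  -35.5]
```

View pics/s2.png

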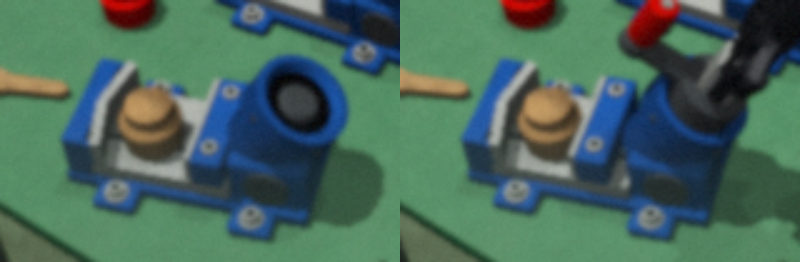

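The left half is before and the right half is now. The moving jaw has advanced about 15 mm and is close to the former, and the crank is seated. I keep winding.

Request:
step_arm(plan=[{"dx":0,"dy":0,"dz":0,"ax":0,"ay":0,"az":0.06,"gripper":0},{"dx":0,"dy":0,"dz":0,"ax":0,"ay":0,"az":0.06,"gripper":0},{"dx":0,"dy":0,"dz":0,"ax":0,"ay":0,"az":0.06,"gripper":0},{"dx":0,"dy":0,"dz":0,"ax":0,"ay":0,"az":0.06,"gripper":0},{"dx":0,"dy":0,"dz":0,"ax":0,"ay":0,"az":0.06,"gripper":0}])

```text
clock: 16.95
eef_pos: [512.9, 289.8, 157.9]
tool_rot: [2.843, 0.44, 2.859]
force: [0.1, -1.9, 5.0]
width: 29.7
gripper_force: 62.1
```

```bash
python3 chk.py
```

```text
clk 16.95 q [-0.1   0.7  -0.81  2.23  1.86  0.66 -1.02] w 29.7
nose in collar frame [  1.3  -0.1 -35.5] angle -32.2 axis tool [-3.1e-03 -7.0e-04 -1.0e+00]
F collar [ 2.  -1.8  4.6] M collar [-0.31  0.22  0.48] want shift tool [  0.8  -0.5 -35.5]
```

Request:
step_arm(plan=[{"dx":0,"dy":0,"dz":0,"ax":0,"ay":0,"az":0.05,"gripper":0},{"dx":0,"dy":0,"dz":0,"ax":0,"ay":0,"az":0.05,"gripper":0},{"dx":0,"dy":0,"dz":0,"ax":0,"ay":0,"az":0.05,"gripper":0}])

```text
clock: 17.32
eef_pos: [512.9, 289.8, 157.9]
tool_rot: [2.749, 0.36, 2.619]
force: [-0.0, -1.8, 5.1]
width: 29.3
gripper_force: 62.1
```

```bash
python3 chk.py
```

```text
clk 17.325 q [-0.08  0.72 -0.85  2.23  1.85  0.69 -1.24] w 29.3
nose in collar frame [  1.3  -0.  -35.4] angle -45.7 axis tool [-3.2e-03 -1.0e-04 -1.0e+00]
F collar [ 2.  -1.7  4.7] M collar [-0.39  0.33  0.47] want shift tool [  0.6  -0.7 -35.5]
```

Request:
step_arm(plan=[{"dx":0,"dy":0,"dz":0,"ax":0,"ay":0,"az":0.05,"gripper":0},{"dx":0,"dy":0,"dz":0,"ax":0,"ay":0,"az":0.05,"gripper":0},{"dx":0,"dy":0,"dz":0,"ax":0,"ay":0,"az":0.05,"gripper":0}])

```text
clock: 17.7
eef_pos: [512.8, 289.7, 157.8]
tool_rot: [2.68, 0.262, 2.394]
force: [-1.1, -1.6, 5.4]
width: 29.0
gripper_force: 62.1
```

```bash
python3 chk.py
```

```text
clk 17.7 q [-0.06  0.74 -0.89  2.23  1.84  0.72 -1.46] w 29.0
nose in collar frame [  1.3  -0.  -35.5] angle -59.2 axis tool [-3.2e-03  5.0e-04 -1.0e+00]
F collar [ 1.3 -1.1  5.4] M collar [-0.32  0.33  0.42] want shift tool [  0.4  -0.8 -35.5]
```

Request:
step_arm(plan=[{"dx":0,"dy":0,"dz":0,"ax":0,"ay":0,"az":0.05,"gripper":0},{"dx":0,"dy":0,"dz":0,"ax":0,"ay":0,"az":0.05,"gripper":0}])

```text
clock: 17.95
eef_pos: [512.8, 289.7, 157.8]
tool_rot: [2.648, 0.189, 2.251]
force: [-1.9, -2.3, 5.3]
width: 29.4
gripper_force: 62.2
```

```bash
python3 chk.py
```

```text
clk 17.95 q [-0.04  0.75 -0.92  2.22  1.83  0.74 -1.61] w 29.4
nose in collar frame [  1.3   0.  -35.4] angle -68.2 axis tool [-3.1e-03  9.0e-04 -1.0e+00]
F collar [ 0.4 -1.5  5.8] M collar [-0.39  0.33  0.46] want shift tool [  0.2  -0.9 -35.4]
```

Request:
step_arm(plan=[{"dx":0,"dy":0,"dz":0,"ax":0,"ay":0,"az":0.05,"gripper":0},{"dx":0,"dy":0,"dz":0,"ax":0,"ay":0,"az":0.05,"gripper":0}])

```text
clock: 18.2
eef_pos: [512.7, 289.7, 157.8]
tool_rot: [2.627, 0.113, 2.111]
force: [-0.9, -1.1, 6.7]
width: 29.4
gripper_force: 62.1
```

```bash
python3 chk.py
```

```text
clk 18.2 q [-0.03  0.76 -0.94  2.22  1.83  0.77 -1.75] w 29.4
nose in collar frame [  1.3   0.  -35.4] angle -77.2 axis tool [-0.0028  0.0012 -1.    ]
F collar [ 2.3 -0.7  6.5] M collar [-0.31  0.4   0.48] want shift tool [  0.1  -0.9 -35.5]
```

Request:
step_arm(plan=[{"dx":0,"dy":0,"dz":0,"ax":0,"ay":0,"az":0.05,"gripper":0},{"dx":0,"dy":0,"dz":0,"ax":0,"ay":0,"az":0.05,"gripper":0}])

```text
clock: 18.45
eef_pos: [512.7, 289.6, 157.8]
tool_rot: [2.617, 0.035, 1.975]
force: [-0.1, -2.1, 5.5]
width: 29.4
gripper_force: 62.2
```

```bash
python3 chk.py
```

```text
clk 18.45 q [-0.01  0.77 -0.97  2.22  1.82  0.79 -1.9 ] w 29.4
nose in collar frame [  1.3   0.  -35.4] angle -86.2 axis tool [-0.0027  0.0016 -1.    ]
F collar [ 2.1 -1.9  5.1] M collar [-0.38  0.37  0.45] want shift tool [ -0.   -0.9 -35.5]
```

Request:
step_arm(plan=[{"dx":0,"dy":0,"dz":0,"ax":0,"ay":0,"az":0.05,"gripper":0},{"dx":0,"dy":0,"dz":0,"ax":0,"ay":0,"az":0.05,"gripper":0},{"dx":0,"dy":0,"dz":0,"ax":0,"ay":0,"az":0.05,"gripper":0}])

```text
clock: 18.82
eef_pos: [512.6, 289.6, 157.7]
tool_rot: [2.622, -0.082, 1.771]
force: [-0.8, -1.5, 4.5]
width: 29.2
gripper_force: 62.3
```

```bash
python3 chk.py
```

```text
clk 18.825 q [ 0.    0.79 -1.    2.22  1.82  0.82 -2.12] w 29.2
nose in collar frame [  1.3   0.  -35.5] angle -99.7 axis tool [-0.0022  0.002  -1.    ]
F collar [ 1.2 -1.2  4.5] M collar [-0.38  0.42  0.66] want shift tool [ -0.3  -0.9 -35.5]
```

Request:
step_arm(plan=[{"dx":0,"dy":0,"dz":0,"ax":0,"ay":0,"az":0.05,"gripper":0},{"dx":0,"dy":0,"dz":0,"ax":0,"ay":0,"az":0.05,"gripper":0}])

```text
clock: 19.08
eef_pos: [512.5, 289.6, 157.7]
tool_rot: [2.638, -0.158, 1.636]
force: [-0.4, -2.6, 3.8]
width: 29.3
gripper_force: 63.7
```

```bash
python3 chk.py
```

```text
clk 19.075 q [ 0.02  0.8  -1.03  2.22  1.82  0.84 -2.27] w 29.3
nose in collar frame [  1.3   0.1 -35.4] angle -108.5 axis tool [-0.0015  0.0028 -1.    ]
F collar [ 0.8 -2.3  3.9] M collar [-0.55  0.37  1.86] want shift tool [ -0.5  -0.8 -35.4]
```

Request:
step_arm(plan=[{"dx":0,"dy":0,"dz":0,"ax":0,"ay":0,"az":0.02,"gripper":0},{"dx":0,"dy":0,"dz":0,"ax":0,"ay":0,"az":0,"gripper":0}])

```text
clock: 19.32
eef_pos: [512.5, 289.6, 157.7]
tool_rot: [2.642, -0.172, 1.611]
force: [-0.5, -2.0, 5.4]
width: 29.4
gripper_force: 63.4
```

```bash
python3 chk.py
```

```text
clk 19.325 q [ 0.02  0.8  -1.03  2.22  1.81  0.84 -2.3 ] w 29.4
nose in collar frame [  1.3   0.1 -35.4] angle -110.1 axis tool [-0.0014  0.003  -1.    ]
F collar [ 1.7 -1.7  5.2] M collar [-0.5   0.32  1.75] want shift tool [ -0.5  -0.8 -35.4]
```

Torque has risen from 0.45 to 1.8 N m, so the former is gripped. Releasing and backing off along the axis.

Request:
step_arm(plan=[{"dx":0,"dy":0,"dz":0,"ax":0,"ay":0,"az":0,"gripper":0.8},{"dx":0,"dy":0,"dz":0,"ax":0,"ay":0,"az":0,"gripper":0.8},{"dx":0,"dy":0,"dz":0,"ax":0,"ay":0,"az":0,"gripper":0.8},{"dx":0,"dy":0,"dz":0,"ax":0,"ay":0,"az":0,"gripper":0.8},{"dx":0,"dy":0,"dz":0,"ax":0,"ay":0,"az":0,"gripper":0.8},{"dx":0,"dy":0,"dz":-0.03,"ax":0,"ay":0,"az":0,"gripper":0.8},{"dx":0,"dy":0,"dz":-0.06,"ax":0,"ay":0,"az":0,"gripper":0.8},{"dx":0,"dy":0,"dz":-0.1,"ax":0,"ay":0,"az":0,"gripper":0.8},{"dx":0,"dy":0,"dz":-0.1,"ax":0,"ay":0,"az":0,"gripper":0.8},{"dx":0,"dy":0,"dz":-0.1,"ax":0,"ay":0,"az":0,"gripper":0.8},{"dx":0,"dy":0,"dz":0,"ax":0,"ay":0,"az":0,"gripper":0.8},{"dx":0,"dy":0,"dz":0,"ax":0,"ay":0,"az":0,"gripper":0.8}])

```text
clock: 20.82
eef_pos: [457.1, 269.7, 258.2]
tool_rot: [2.646, -0.175, 1.604]
force: [0.9, 0.4, -1.4]
width: 68.3
gripper_force: 0.0
```

```bash
python3 chk.py; python3 - <<'E'
from h import *
b=get('scene')['color'];w=get('wrist')['color']
cv2.imwrite('pics/fin.png',np.hstack([cv2.resize(b[190:340,110:310,::-1],(400,300)),cv2.resize(w[...,::-1],(400,300))]))
E
```

```text
clk 20.825 q [ 0.13  0.52 -1.15  2.26  1.48  0.72 -2.1 ] w 68.3
nose in collar frame [ 0.4  0.3 81.1] angle -110.5 axis tool [-1.6e-03  3.0e-04 -1.0e+00]
F collar [ 0.1  0.  -1.7] M collar [ 0.    0.5  -0.02] want shift tool [-0.2 -0.  81.1]
```

View pics/fin.png

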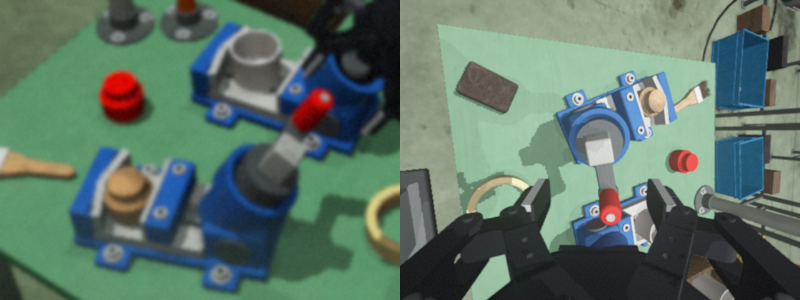

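The former is upright and clamped between the jaws, at about (127,190) in the left half. The crank is seated in the collar, the cup is untouched and the gripper is clear. Handing in.

```bash
python3 -c "
from cell import ctrl
print(ctrl.finish_job())"
```

```text
the job is handed in; nothing more can be done
None
```

The job is handed in: the crank is home on the left vise's spigot and wound until the torque rose to about 1.8 N m. The last camera view showed the former upright between the jaws, the cup in place and the gripper clear; the judge returned no verdict.

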